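Clamp a binocular body to the clutch's click

TASK

Swing the fixture's steel arm by its upright black handle over the binocular body until it rests against its stop. Then turn the knurled ratchet cap clockwise (seen from above), regripping as needed, until the foot presses on the body and the slip clutch gives way, so that the line on the cap clearly leaves the line on the sleeve beneath it. Let go and leave the arm closed with the foot pressing, without shifting the binocular body or disturbing the other things on the bench.

Things in the scene. Friction and masses are not known exactly. Their poses are not given: they have to be found in the camera images.
- hinge (a point): Point on the vertical hinge axis of the swing arm, at the arm's underside, 110 mm above the bench; part of the fixed fixture, a dark steel base plate 190 x 330 x 12 mm with a cam lock. With the arm closed, the arm points along this frame's -y; the stop lug stands on its -x side.
- swing (a joint): Angle of the swing arm, rad: 0 = closed on its hard stop (ratchet axis over the middle of the binocular body), growing counter-clockwise from above as it opens. Starts at 0.5 to 1.0. About 2 N at the handle moves it; it stays where it is left. The arm is a steel bar 44 mm wide, 20 mm thick, its top 130 mm above the bench, reaching 255 mm from the hinge.
- handle (a point): Centre (half-way up) of the upright round black handle on the outer end of the arm: 24 mm diameter, 55 mm tall, from 130 to 185 mm above the bench, 225 mm from the hinge axis and 95 mm beyond the ratchet axis.
- cap_grip (a point): Point on the vertical axis of the ratchet cap, 27 mm above its lower edge: where to grip. Knurled dark steel cylinder, 44 mm diameter, 50 mm tall, from 190 to 240 mm above the bench, 130 mm from the hinge axis. It does not rise or sink. Turned clockwise from above it screws the foot down; turned back it screws it up again, so let go before turning the hand back. It winds up springily by 0.12 rad.
- cap_line (a point): Outer end of the white line on top of the cap, 20 mm from its axis. Until the clutch slips it stands over (within the cap's springy 0.12 rad) the sleeve's x axis.
- sleeve: Steel sleeve under the cap; 60 mm flange with a black line along its x axis, flange top 190 mm above the bench; origin on the ratchet axis, 140 mm above the bench. Turns with the cap, taking 0.32 N m while free; once the foot presses, the torque climbs over about 0.8 rad to 0.62 N m (0.5 to 0.6 felt when the hand pauses) and stays there: the clutch slips, the cap turns on, the sleeve stands still.
- foot: Round steel pressing foot, 32 mm diameter, spring-backed, under the arm on the ratchet axis; origin at the middle of its underside. It goes down 5.7 mm per rad of clockwise turning and does not itself turn. It starts 3 to 12 mm above the binocular's top, so 0.6 to 2 rad of turning bring it into touch; pressing fully it bears with about 50 N.
- binocular: Brown bakelite binocular body lying loose in the fixture's low cradle: two prism housings with a bridge between, 134 mm across (its y), 168 mm long with the objective tubes (its -x) and eyepieces (+x). Flat top 56 mm above its underside and 68 mm above the bench. Origin at the middle of the underside, below the bridge. Mass about 0.65 kg.
- screw_block: Bystander: brass block 75 x 50 x 44 mm with three screw heads, loose; origin at the middle of the underside.
- lens: Bystander: domed glass objective in a flat ring, 72 mm diameter, 28 mm tall, loose; origin at the middle of the underside.
- shim_rack: Bystander: chromed rack 60 x 140 x 50 mm with upright fins, loose; origin at the middle of the underside.
- screwdriver: Bystander: screwdriver 190 mm long, lying loose; at the side.
- dust_brush: Bystander: wooden brush 170 mm long, lying loose; at the side.
- grease_jar: Bystander: amber jar 64 mm diameter, 70 mm tall, loose; origin at the middle of the underside.
- lens_cell: Bystander: dark steel ring 72 mm diameter, 20 mm tall, loose; origin at the middle of the underside.

How it is judged:
On the way, in this order (a step that is already met when the one before it is completed fails the run):
1. the arm is swung closed against its stop (value of joint swing below 0.04 rad), for 0.2 s.
2. the clutch has slipped: with the arm closed and the foot pressing on the body with more than 25 N, the line on the cap has moved clockwise off the sleeve's line by more than 0.36 rad (value of joint swing below 0.04 rad and contact force between foot and binocular above 25 N and y of cap_line in the frame of sleeve below -0.007 m), for 0.1 s.
At the end, for the whole second after the job is handed in: The arm is closed (within 0.04 rad of its stop), the foot still presses on the binocular body with more than 25 N, and the body is at rest within 12 mm of where it lay; everything is let go (value of joint swing below 0.04 rad and contact force between foot and binocular above 25 N and linear speed of binocular below 0.01 m/s and distance of binocular from where it was at the start of the episode below 0.012 m); the robot touches nothing.
It fails at once if the binocular body is shifted by more than 20 mm (distance of binocular from where it was at the start of the episode above 0.02 m).
It fails at once if a bystander is moved by more than 30 mm (distance of any of screw_block, lens, shim_rack, screwdriver, dust_brush, grease_jar, lens_cell from where it was at the start of the episode above 0.03 m).
It also fails if it takes over 61 s, if anything falls off the work surface, if the arm or the gripper's body presses on something with over 40 N, if the wrist force passes 120 N, or if a joint passes its speed limit or range.

ROBOT

A 6-joint arm with a two-finger parallel gripper is mounted at the origin on the work surface. World frame = base frame: x ahead of the robot, y to its left, z up, the work surface at z = 0. Lengths are in m, angles in rad, forces in N, time in s.
With the tool pointing down it reaches from about 0.275 to 0.725 m from the base axis. Payload 15.9 kg.
Tool frame: the origin (TCP) lies at the very end of the fingers, on their centre line; the grasp point (between the pads) lies robot.hold_point_z behind it (robot.hold_point_z is the distance from the TCP to the grasp point, in m); y points along the fingers, z is the direction in which the jaws open and shut, and the axes are right-handed (so a half turn about y gives the same grasp; the last joint's range is limited). The gripper opens to 85 mm and grips with 20 to 120 N. Pads are 22 mm wide; open, the fingers measure 114 mm over their backs; the gripper's body (76 mm by 85 mm) begins 54 mm behind the grasp point. The pads swing forward as they close: fully open they stand 13 mm farther back than shut.
Start: joints at [-1.322, 0.213, -0.034, 1.323, 0, 1.571], TCP at [0.123, -0.485, 0.198] pointing down, gripper open.
Joint ranges: [-2.98, 2.98], [-0.74, 1.72], [-1.14, 1.35], [-2.1, 2.04], [-1.57, 1.44], [-3.14, 3.14]. Speed limits (rad/s): [1.89, 1.89, 2.39, 2.57, 3.14, 3.14].

INTERFACE

Orientations are given as [roll, pitch, yaw] about the fixed x, y, z axes, in that order (R = Rz(yaw) Ry(pitch) Rx(roll)).
In Python, from cell import readout, imaging, ticket, robot gives the robot as it stands.
- The arm moves only by the tool servo_tool, never from a script. Its argument "series" is a list of rows, each an object of numbers: "ax", "ay", "az": the turn, a rotation vector about the world's x, y, z in degrees; "dx", "dy", "dz": the shift along the world's x, y, z in m; "fingers": the finger opening in m, from 0 to 0.0854. A call has 1 to 12 rows; each row is the pose to reach, as a shift and turn from the pose measured when the call began; what a row does not reach only later rows make up. A row lasts 1/8 s, in which the tool goes at most 62.5 mm and 10.7 degrees, less where a joint would pass 70% of its speed; a pose out of reach is approached as far as the arm can. A call with a gripper value outside its range is refused whole. The fingers move at their own pace and stop on an object; "grip_force" is the grip in N (left out, the last holds). Time passes only in rows, so rows that repeat a pose let the fingers close. It gives the time, the measured TCP pose, the force and the opening at its end, in the units of the state.
- readout.observe(): the state, without advancing time (a new reading comes with each control period).
- imaging.grab_frame(name): name is "side" or "top" or "wrist"; returns the picture (384x512x3 uint8, blue, green, red); there is no depth.
- imaging.calibration(name): a dict with "fx", "fy", "cx", "cy" (pixels), "distortion" ([k1, k2, p1, p2, k3] as OpenCV has them; the pictures are not rectified), "extrinsics" (4x4, takes a point from world to camera coordinates). Camera axes: x right, y up, looking along -z (the intrinsics and any distortion apply to the point x, -y, -z); pixel columns grow to the right and rows downward; lengths in m; the calibration is good to about 2 mm. A picture is of the moment at which its call begins: read the wrist's pose just before it. calibration takes no time and is no camera call; for the wrist camera it gives the pose at the moment of the call.
- ticket.hand_in(): hands the job in, once; it reports no verdict.
The state is a dict: "clock": time; "joint_pos": joint angles; "joint_vel": joint speeds; "joint_efforts": joint torques, N m; "tool_pos": TCP position; "tcp_rot": TCP orientation; "wrist_force": force on the tool from outside, world axes, zero at the start; "ft_torque": the same for the moment, N m; "grip_width": finger opening in m.
Only numpy, scipy, OpenCV 4.12 (cv2) and the standard library are available. Lean on these libraries where they do the work, as an engineer would, in place of code of your own. Each camera call takes 0.05 s, during which the arm holds its last target.

## Working session

There is one attempt and no reset: what is moved stays moved. The work goes in short steps, Python scripts to look and compute and a tool call to move; the robot and the scene stay as the last step left them, time stands still between calls to the robot, and variables do not carry over. Pictures are saved under pics/ and viewed, and the job is handed in when it is done.

Besides the shell and the picture viewer there is one more tool, called after ">>>" by a JSON object that holds its "api" and its "payload". servo_tool: Moves the arm, as the interface text tells. Its arguments: {"type":"object","properties":{"series":{"type":"array","items":{"type":"object","properties":{"ax":{"type":"number"},"ay":{"type":"number"},"az":{"type":"number"},"dx":{"type":"number"},"dy":{"type":"number"},"dz":{"type":"number"},"fingers":{"type":"number"}}}},"grip_force":{"type":"number"}},"required":["series"]}

```bash
ls; mkdir -p pics
python3 - <<'E'
from cell import readout, imaging, ticket, robot
import cv2
s=readout.observe(); print(s)
print([a for a in dir(robot) if a[0]!='_'], robot.hold_point_z)
for n in("side","top","wrist"):
    c=imaging.calibration(n); print(n,c)
    cv2.imwrite(f"pics/a_{n}.png",imaging.grab_frame(n))
E
```

```text
pics
{'clock': 0.0, 'joint_pos': array([-1.32201044e+00,  2.13359281e-01, -3.50377554e-02,  1.32352679e+00,
        5.02786260e-06,  1.57080618e+00]), 'joint_vel': array([-1.87631176e-04,  2.22101842e-03,  1.00169357e-03,  2.97212276e-04,
        2.25480309e-03, -7.82819529e-05]), 'joint_efforts': array([-2.20439448e-03, -6.86146116e+01,  4.87130570e+01,  1.70859386e-02,
       -1.25182237e-04,  3.25123642e-05]), 'tool_pos': array([ 0.12302153, -0.4842361 ,  0.1972231 ]), 'tcp_rot': array([-1.57192383e+00,  5.01674498e-06, -2.89281663e+00]), 'wrist_force': array([-0.51172791, -0.33128616, -0.34875252]), 'ft_torque': array([ 0.02269071,  0.00628551, -0.00836534]), 'grip_width': 0.08554529408345452}
['PlanningError', 'hold_point_z'] 0.0187
side {'fx': 478.7847595462792, 'fy': 478.7847595462792, 'cx': 252.86593295333282, 'cy': 185.79266458375133, 'distortion': array([0.04329661, 0.        , 0.        , 0.        , 0.        ]), 'extrinsics': array([[ 0.88986417, -0.45591931,  0.01671342, -0.47369201],
       [ 0.26030299,  0.53746407,  0.80210643, -0.26096852],
       [-0.37467867, -0.7
[... 499 characters left out ...]
 -5.22458480e-04,  9.94957769e-01,
        -1.71661208e+00],
       [ 0.00000000e+00,  0.00000000e+00,  0.00000000e+00,
         1.00000000e+00]])}
wrist {'fx': 316.4996886219104, 'fy': 316.4996886219104, 'cx': 252.69386406788072, 'cy': 190.05953557989878, 'distortion': array([-0.03200545,  0.        ,  0.        ,  0.        ,  0.        ]), 'extrinsics': array([[ 2.46491601e-01, -9.69144603e-01, -7.92740558e-04,
        -4.99346718e-01],
       [ 9.26384298e-01,  2.35856108e-01, -2.93571164e-01,
         3.77874643e-02],
       [ 2.84699882e-01,  7.16284439e-02,  9.55936893e-01,
        -3.81020958e-01],
       [ 0.00000000e+00,  0.00000000e+00,  0.00000000e+00,
         1.00000000e+00]])}
```

View pics/a_side.png

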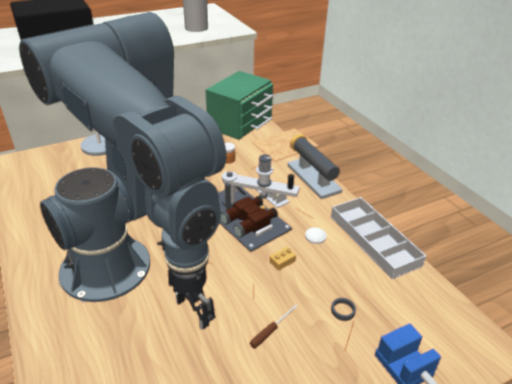

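View pics/a_top.png

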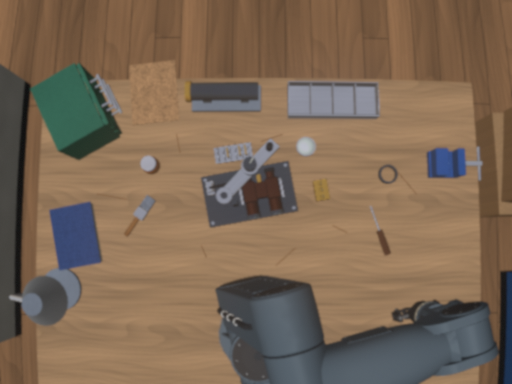

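View pics/a_wrist.png

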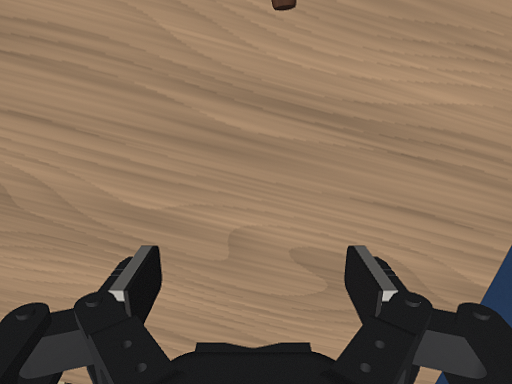

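The top view shows the fixture near (250,190). The hinge post is near (223,195), the handle near (271,146), and the loose things stand around it. I'll zoom in.

```bash
cat > h.py <<'E'
import numpy as np, cv2
from cell import readout, imaging, ticket, robot
def ray(n,uv,c=None):
    c=c or imaging.calibration(n)
    K=np.array([[c['fx'],0,c['cx']],[0,c['fy'],c['cy']],[0,0,1]])
    p=cv2.undistortPoints(np.array([[uv]],float),K,np.array(c['distortion']))[0,0]
    E=c['extrinsics'];R=E[:3,:3];t=E[:3,3]
    return -R.T@t, R.T@np.array([p[0],-p[1],-1.])
def onz(n,uv,z,c=None):
    o,d=ray(n,uv,c); return o+d*(z-o[2])/d[2]
def proj(n,P,c=None):
    c=c or imaging.calibration(n)
    K=np.array([[c['fx'],0,c['cx']],[0,c['fy'],c['cy']],[0,0,1]])
    E=c['extrinsics'];q=E[:3,:3]@np.array(P)+E[:3,3]
    q=np.array([q[0],-q[1],-q[2]])
    return cv2.projectPoints(q[None],np.zeros(3),np.zeros(3),K,np.array(c['distortion']))[0][0,0]
def crop(n,img,x0,y0,x1,y1,s):
    cv2.imwrite(n,cv2.resize(img[y0:y1,x0:x1],None,fx=s,fy=s,interpolation=cv2.INTER_CUBIC))
def tri(n1,uv1,n2,uv2):
    o1,d1=ray(n1,uv1);o2,d2=ray(n2,uv2)
    A=np.stack([d1,-d2],1);k=np.linalg.lstsq(A,o2-o1,rcond=None)[0]
    a=o1+k[0]*d1;b=o2+k[1]*d2
    return (a+b)/2,np.linalg.norm(a-b)
E
python3 - <<'E'
from h import *
crop("pics/b_top.png",cv2.imread("pics/a_top.png"),190,120,330,230,5.7)
crop("pics/b_side.png",cv2.imread("pics/a_side.png"),200,130,340,240,5.7)
E
```

```text
(no output)
```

View pics/b_top.png

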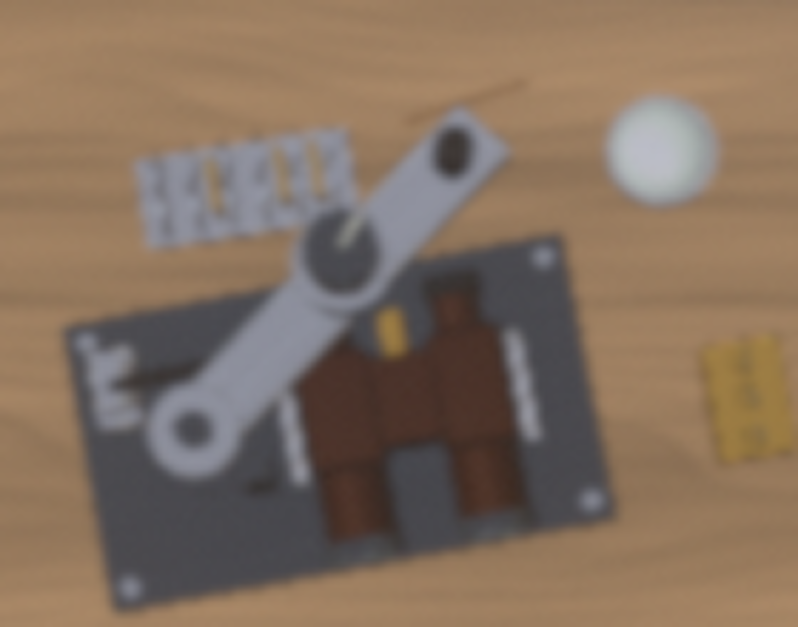

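View pics/b_side.png

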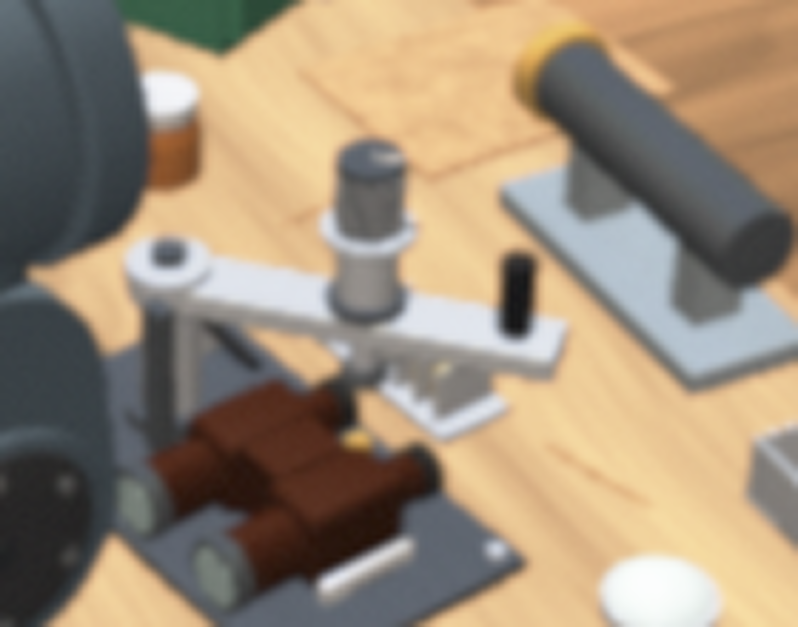

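Run:
```python
from h import *
f=lambda p,o:((p[0]+.5)/5.7-.5+o[0],(p[1]+.5)/5.7-.5+o[1])
T=(190,120);S=(200,130)
pts=dict(hinge=((193,428),(169,265),.132),cap=((342,250),(372,162),.24),handle=((454,141),(518,262),.185))
R={}
for k,(a,b,z) in pts.items():
    at,bs=f(a,T),f(b,S)
    p=onz("top",at,z);q=onz("side",bs,z);R[k]=p
    print(k,p.round(4),q.round(4),[np.round(x,4) for x in tri("top",at,"side",bs)])
h=R['hinge']
for k in('cap','handle'):
    d=R[k]-h;print(k,np.hypot(d[0],d[1]),np.degrees(np.arctan2(d[1],d[0])))
for n,a,z in [("tl",(88,342),.012),("tr",(543,257),.012),("br",(592,500),.012),("bl",(131,588),.012),
  ("bodyTL",(310,365),.068),("brass",(392,332),.06),("cutTL",(352,345),.068)]:
    print(n,onz("top",f(a,T),z).round(4))
for n,a,z in [("rackTR",(345,130),.05),("rackTL",(140,165),.05),("rackBR",(355,205),.03),("lens",(662,150),.02),("caplineend",(360,213),.24),("capline in",(342,246),.24)]:
    print(n,onz("top",f(a,T),z).round(4))
```

```text
hinge [0.4938 0.1149 0.132 ] [0.4928 0.1153 0.132 ] [array([0.4933, 0.1151, 0.132 ]), np.float64(0.001)]
cap [0.585  0.0241 0.24  ] [0.5845 0.0209 0.24  ] [array([0.5857, 0.0239, 0.2378]), np.float64(0.0009)]
handle [ 0.6579 -0.0402  0.185 ] [ 0.6533 -0.0413  0.185 ] [array([ 0.6566, -0.0395,  0.1832]), np.float64(0.0036)]
cap 0.12871916387504587 -44.89775815869753
handle 0.2258314816086736 -43.40453807407903
tl [0.5596 0.1921 0.012 ]
tr [ 0.6151 -0.1016  0.012 ]
br [ 0.4579 -0.1322  0.012 ]
bl [0.4013 0.1628 0.012 ]
bodyTL [0.5387 0.047  0.068 ]
brass [ 0.5604 -0.004   0.06  ]
cutTL [0.5512 0.0209 0.068 ]
rackTR [0.6909 0.0259 0.05  ]
rackTL [0.6684 0.1562 0.05  ]
rackBR [0.646  0.0197 0.03  ]
lens [ 0.6841 -0.1787  0.02  ]
caplineend [0.606 0.014 0.24 ]
capline in [0.5872 0.0241 0.24  ]
```

Both cameras agree: hinge at (0.493, 0.115), cap radius 129 mm, handle radius 226 mm (given as 130 and 225). The arm points at about -44.4° and the plate's -y at -79.2°, so swing is about 0.61 rad. Next I'll move above the handle with the jaws tangential.

>>> {"api": "servo_tool", "payload": {"series": [{"dx": 0.02,"dy": 0.01,"dz": 0.05,"az": 5},{"dx": 0.05,"dy": 0.04,"dz": 0.1,"az": 14},{"dx": 0.1,"dy": 0.08,"dz": 0.12,"az": 24},{"dx": 0.15,"dy": 0.12,"dz": 0.12,"az": 34},{"dx": 0.2,"dy": 0.16,"dz": 0.12,"az": 44},{"dx": 0.25,"dy": 0.2,"dz": 0.12,"az": 54},{"dx": 0.3,"dy": 0.24,"dz": 0.12,"az": 64},{"dx": 0.35,"dy": 0.28,"dz": 0.12,"az": 74},{"dx": 0.4,"dy": 0.32,"dz": 0.12,"az": 84},{"dx": 0.45,"dy": 0.36,"dz": 0.12,"az": 94},{"dx": 0.49,"dy": 0.4,"dz": 0.12,"az": 104},{"dx": 0.52,"dy": 0.43,"dz": 0.12,"az": 114}]}}

```text
$.series[0]: bad value
```

>>> {"api": "servo_tool", "payload": {"series": [{"dx": 0.01,"dy": 0.01,"dz": 0,"az": 5},{"dx": 0.01,"dy": 0.01,"dz": 0,"az": 7},{"dx": 0.01,"dy": 0.01,"dz": 0,"az": 7}]}}

```text
$.series[0]: bad value
```

Run:
```python
from h import *
s=readout.observe();print(s['clock'],s['joint_pos'].round(3),s['tool_pos'].round(4),np.degrees(s['tcp_rot']).round(2),s['wrist_force'].round(2))
c=imaging.calibration("wrist");im=imaging.grab_frame("wrist");cv2.imwrite("pics/c_wrist.png",im)
import pickle;pickle.dump(c,open("c_wrist.pkl","wb"))
print(onz("wrist",(256,192),.185,c))
R={'handle':(0.657,-0.04,.185),'cap':(.585,.0235,.24),'hinge':(.493,.115,.13)}
for k,v in R.items():print(k,proj("wrist",v,c))
```

```text
0.15 [-1.322  0.213 -0.035  1.323 -0.     1.571] [ 0.123  -0.4843  0.1973] [ -90.05   -0.   -165.75] [-0.27 -0.04  0.11]
[ 0.13925919 -0.4821791   0.185     ]
handle [157547.32950068 306889.03695026]
cap [-332514.01183734 -452823.82029729]
hinge [675.43833073 607.62857675]
```

View pics/c_wrist.png

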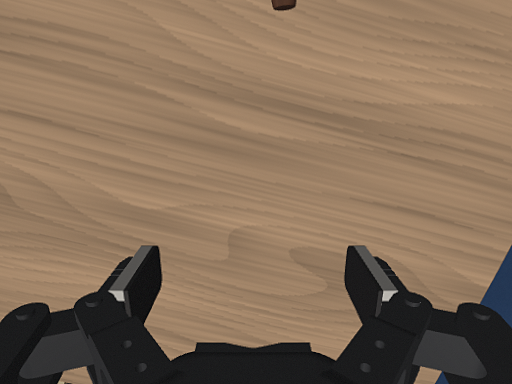

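The call was refused, so nothing moved. The rows probably need every field, so I'll give all seven.

>>> {"api": "servo_tool", "payload": {"series": [{"ax": 0,"ay": 0,"az": 5,"dx": 0.02,"dy": 0.01,"dz": 0.05,"fingers": 0.085},{"ax": 0,"ay": 0,"az": 14,"dx": 0.05,"dy": 0.04,"dz": 0.1,"fingers": 0.085},{"ax": 0,"ay": 0,"az": 24,"dx": 0.1,"dy": 0.08,"dz": 0.12,"fingers": 0.085},{"ax": 0,"ay": 0,"az": 34,"dx": 0.15,"dy": 0.12,"dz": 0.12,"fingers": 0.085},{"ax": 0,"ay": 0,"az": 44,"dx": 0.2,"dy": 0.16,"dz": 0.12,"fingers": 0.085},{"ax": 0,"ay": 0,"az": 54,"dx": 0.25,"dy": 0.2,"dz": 0.12,"fingers": 0.085},{"ax": 0,"ay": 0,"az": 64,"dx": 0.3,"dy": 0.24,"dz": 0.12,"fingers": 0.085},{"ax": 0,"ay": 0,"az": 74,"dx": 0.35,"dy": 0.28,"dz": 0.12,"fingers": 0.085},{"ax": 0,"ay": 0,"az": 84,"dx": 0.4,"dy": 0.32,"dz": 0.12,"fingers": 0.085},{"ax": 0,"ay": 0,"az": 94,"dx": 0.45,"dy": 0.36,"dz": 0.12,"fingers": 0.085},{"ax": 0,"ay": 0,"az": 104,"dx": 0.49,"dy": 0.4,"dz": 0.12,"fingers": 0.085},{"ax": 0,"ay": 0,"az": 114,"dx": 0.52,"dy": 0.43,"dz": 0.12,"fingers": 0.085}], "grip_force": 40}}

```text
clock: 1.7
tool_pos: [0.6442, -0.0525, 0.317]
tcp_rot: [-1.572, 0.0, -0.897]
wrist_force: [1.2, -0.6, 0.7]
grip_width: 0.0849
```

Run:
```python
from h import *
s=readout.observe();print(s['clock'],s['joint_pos'].round(3),s['tool_pos'].round(4),np.degrees(s['tcp_rot']).round(2),s['wrist_force'].round(2))
c=imaging.calibration("wrist");im=imaging.grab_frame("wrist");cv2.imwrite("pics/d_wrist.png",im)
import pickle;pickle.dump(c,open("c_wrist.pkl","wb"))
R={'handle':(0.657,-0.04,.185),'cap':(.585,.0235,.24),'hinge':(.493,.115,.13)}
for k,v in R.items():print(k,proj("wrist",v,c))
```

```text
1.7 [-0.081  0.629  0.901  1.844 -0.     0.816] [ 0.6442 -0.0525  0.317 ] [-9.005e+01  1.000e-02 -5.138e+01] [ 1.17 -0.61  0.72]
handle [269.55330518 168.85978169]
cap [253.07234132  63.27429124]
hinge [238.04073053 -65.34652127]
```

View pics/d_wrist.png

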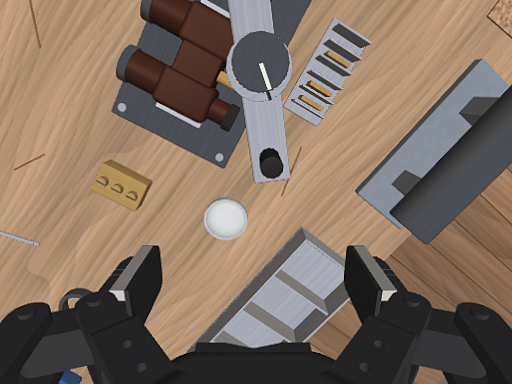

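Run:
```python
from h import *
crop("pics/d2.png",cv2.imread("pics/d_wrist.png"),200,10,330,200,4)
```

```text
(no output)
```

View pics/d2.png

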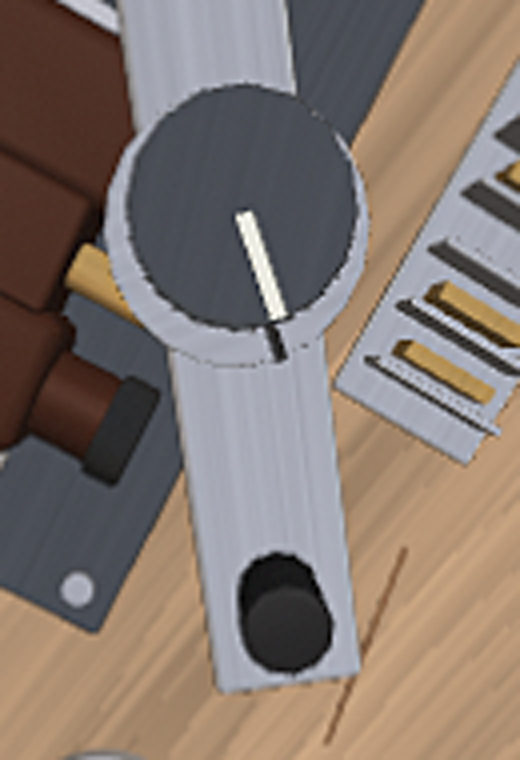

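The zoom shows the handle's top at pixel (271.9, 166.9) and the cap's top at (260.6, 61.4). The white line lies over the black one.

Run:
```python
from h import *
import pickle;c=pickle.load(open("c_wrist.pkl","rb"))
h=onz("wrist",(271.7,166.8),.185,c);k=onz("wrist",(260.4,61.4),.24,c);print(h,k)
d=h-k;print(np.hypot(d[0],d[1]),np.degrees(np.arctan2(d[1],d[0])))
r=[onz("wrist",p,.05,c) for p in [(340,19),(317,124),(284,105),(371,40)]];print(np.round(r,3))
```

```text
[ 0.65733297 -0.03702544  0.185     ] [0.58847462 0.02797591 0.24      ]
0.09469238423887877 -43.34954968772029
[[0.628 0.147 0.05 ]
 [0.693 0.03  0.05 ]
 [0.641 0.021 0.05 ]
 [0.676 0.154 0.05 ]]
```

>>> {"api": "servo_tool", "payload": {"series": [{"ax": 0,"ay": 0,"az": 7,"dx": 0.013,"dy": 0.0145,"dz": -0.03,"fingers": 0.07},{"ax": 0,"ay": 0,"az": 7,"dx": 0.013,"dy": 0.0145,"dz": -0.08,"fingers": 0.07},{"ax": 0,"ay": 0,"az": 7,"dx": 0.013,"dy": 0.0145,"dz": -0.13,"fingers": 0.07},{"ax": 0,"ay": 0,"az": 7,"dx": 0.013,"dy": 0.0145,"dz": -0.165,"fingers": 0.07},{"ax": 0,"ay": 0,"az": 7,"dx": 0.013,"dy": 0.0145,"dz": -0.167,"fingers": 0.07},{"ax": 0,"ay": 0,"az": 7,"dx": 0.013,"dy": 0.0145,"dz": -0.167,"fingers": 0.04},{"ax": 0,"ay": 0,"az": 7,"dx": 0.013,"dy": 0.0145,"dz": -0.167,"fingers": 0.018},{"ax": 0,"ay": 0,"az": 7,"dx": 0.013,"dy": 0.0145,"dz": -0.167,"fingers": 0.015},{"ax": 0,"ay": 0,"az": 7,"dx": 0.013,"dy": 0.0145,"dz": -0.167,"fingers": 0.015}], "grip_force": 40}}

```text
clock: 2.88
tool_pos: [0.6613, -0.0336, 0.1489]
tcp_rot: [-1.571, 0.001, -0.762]
wrist_force: [-0.6, -0.3, 8.1]
grip_width: 0.0201
```

Run:
```python
from h import *
s=readout.observe();print(s['clock'],s['joint_pos'].round(3),s['tool_pos'].round(4),np.degrees(s['tcp_rot']).round(2),s['wrist_force'].round(2),s['ft_torque'].round(2),s['grip_width'])
H=np.array([.4935,.115]);p=s['tool_pos'][:2];r=p-H;a0=np.arctan2(r[1],r[0]);R=np.hypot(*r);print(R,np.degrees(a0))
for d in range(0,41,3):
    a=a0-np.radians(d);q=H+R*np.array([np.cos(a),np.sin(a)])-p;print(d,q.round(4))
```

```text
2.875 [-5.10e-02  5.75e-01  3.73e-01  1.37e+00  1.00e-03  7.11e-01] [ 0.6613 -0.0336  0.1489] [-8.999e+01  6.000e-02 -4.367e+01] [-0.57 -0.29  8.06] [-0.19  0.2  -0.06] 0.020086366955802147
0.2241432809505042 -41.52476050966947
0 [0. 0.]
3 [-0.008  -0.0086]
6 [-0.0165 -0.0167]
9 [-0.0253 -0.0244]
12 [-0.0346 -0.0316]
15 [-0.0442 -0.0384]
18 [-0.0541 -0.0446]
21 [-0.0644 -0.0503]
24 [-0.0749 -0.0554]
27 [-0.0858 -0.06  ]
30 [-0.0968 -0.064 ]
33 [-0.108  -0.0674]
36 [-0.1194 -0.0703]
39 [-0.1309 -0.0725]
```

Run:
```python
from h import *
im=imaging.grab_frame("wrist");cv2.imwrite("pics/e_wrist.png",im)
im=imaging.grab_frame("top");crop("pics/e_top.png",im,190,120,330,230,5.7)
s=readout.observe();print(s['tool_pos'],s['grip_width'],s['wrist_force'])
```

```text
[ 0.6613159  -0.03359929  0.14889863] 0.020071241570763725 [-1.16361695 -1.31325035  8.09706393]
```

View pics/e_wrist.png

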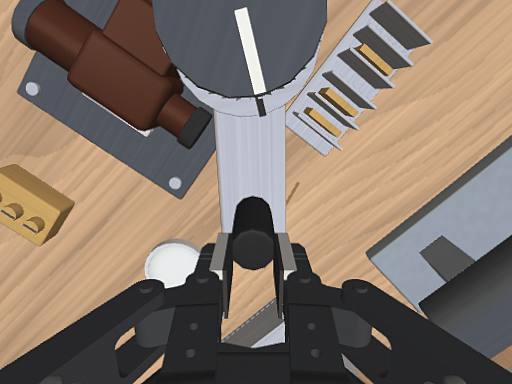

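View pics/e_top.png

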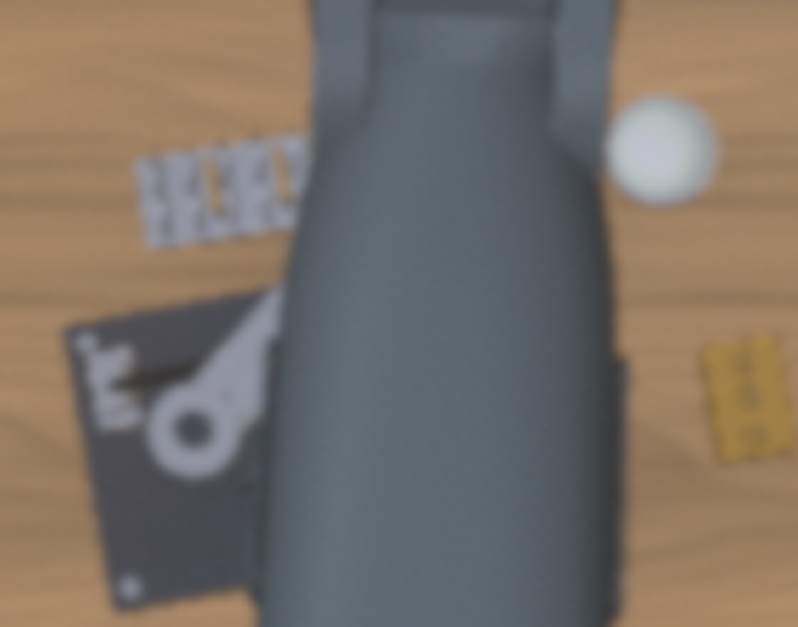

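The handle is seated between the pads, with its top at pixel (253, 248). I'll swing it along the arc about the hinge.

>>> {"api": "servo_tool", "payload": {"series": [{"ax": 0,"ay": 0,"az": -3,"dx": -0.008,"dy": -0.0086,"dz": 0,"fingers": 0.015},{"ax": 0,"ay": 0,"az": -6,"dx": -0.0165,"dy": -0.0167,"dz": 0,"fingers": 0.015},{"ax": 0,"ay": 0,"az": -9,"dx": -0.0253,"dy": -0.0244,"dz": 0,"fingers": 0.015},{"ax": 0,"ay": 0,"az": -12,"dx": -0.0346,"dy": -0.0316,"dz": 0,"fingers": 0.015},{"ax": 0,"ay": 0,"az": -15,"dx": -0.0442,"dy": -0.0384,"dz": 0,"fingers": 0.015},{"ax": 0,"ay": 0,"az": -18,"dx": -0.0541,"dy": -0.0446,"dz": 0,"fingers": 0.015},{"ax": 0,"ay": 0,"az": -21,"dx": -0.0644,"dy": -0.0503,"dz": 0,"fingers": 0.015},{"ax": 0,"ay": 0,"az": -24,"dx": -0.0749,"dy": -0.0554,"dz": 0,"fingers": 0.015},{"ax": 0,"ay": 0,"az": -27,"dx": -0.0858,"dy": -0.06,"dz": 0,"fingers": 0.015},{"ax": 0,"ay": 0,"az": -30,"dx": -0.0968,"dy": -0.064,"dz": 0,"fingers": 0.015},{"ax": 0,"ay": 0,"az": -33,"dx": -0.108,"dy": -0.0674,"dz": 0,"fingers": 0.015},{"ax": 0,"ay": 0,"az": -34,"dx": -0.1118,"dy": -0.0684,"dz": 0,"fingers": 0.015}], "grip_force": 40}}

```text
clock: 4.47
tool_pos: [0.5493, -0.102, 0.1492]
tcp_rot: [-1.57, 0.001, -1.356]
wrist_force: [0.9, 1.7, -5.7]
grip_width: 0.0199
```

>>> {"api": "servo_tool", "payload": {"series": [{"ax": 0,"ay": 0,"az": -1,"dx": -0.004,"dy": -0.0009,"dz": 0,"fingers": 0.015},{"ax": 0,"ay": 0,"az": -2,"dx": -0.007,"dy": -0.0016,"dz": 0,"fingers": 0.015},{"ax": 0,"ay": 0,"az": -2.5,"dx": -0.009,"dy": -0.002,"dz": 0,"fingers": 0.015},{"ax": 0,"ay": 0,"az": -2.5,"dx": -0.011,"dy": -0.0024,"dz": 0,"fingers": 0.015}], "grip_force": 40}}

```text
clock: 4.97
tool_pos: [0.5384, -0.1044, 0.1492]
tcp_rot: [-1.57, 0.001, -1.4]
wrist_force: [2.3, -0.1, -7.4]
grip_width: 0.0197
```

>>> {"api": "servo_tool", "payload": {"series": [{"ax": 0,"ay": 0,"az": 0,"dx": -0.002,"dy": -0.0004,"dz": 0,"fingers": 0.015},{"ax": 0,"ay": 0,"az": 0,"dx": -0.004,"dy": -0.0008,"dz": 0,"fingers": 0.015}], "grip_force": 40}}

```text
clock: 5.22
tool_pos: [0.5348, -0.1051, 0.1493]
tcp_rot: [-1.569, 0.001, -1.4]
wrist_force: [14.2, 2.5, -12.7]
grip_width: 0.0198
```

>>> {"api": "servo_tool", "payload": {"series": [{"ax": 0,"ay": 0,"az": 0,"dx": -0.002,"dy": -0.0004,"dz": 0,"fingers": 0.015},{"ax": 0,"ay": 0,"az": 0,"dx": -0.002,"dy": -0.0004,"dz": 0,"fingers": 0.015}], "grip_force": 40}}

```text
clock: 5.48
tool_pos: [0.5348, -0.1052, 0.1494]
tcp_rot: [-1.565, 0.001, -1.399]
wrist_force: [16.9, 2.9, -16.1]
grip_width: 0.0197
```

The fingers no longer advance and the force builds to 17 N, so the arm is on its stop. I'll let go, rise, and wind the wrist counter-clockwise above the cap so it has plenty of clockwise travel.

>>> {"api": "servo_tool", "payload": {"series": [{"ax": 0,"ay": 0,"az": 0,"dx": 0,"dy": 0,"dz": 0,"fingers": 0.06},{"ax": 0,"ay": 0,"az": 0,"dx": 0,"dy": 0,"dz": 0,"fingers": 0.06},{"ax": 0,"ay": 0,"az": 0,"dx": 0,"dy": 0,"dz": 0,"fingers": 0.08},{"ax": 0,"ay": 0,"az": 0,"dx": 0,"dy": 0,"dz": 0.04,"fingers": 0.085},{"ax": 0,"ay": 0,"az": 0,"dx": 0,"dy": 0,"dz": 0.09,"fingers": 0.085},{"ax": 0,"ay": 0,"az": 0,"dx": 0,"dy": 0,"dz": 0.14,"fingers": 0.085},{"ax": 0,"ay": 0,"az": 0,"dx": 0,"dy": 0,"dz": 0.17,"fingers": 0.085},{"ax": 0,"ay": 0,"az": 0,"dx": 0,"dy": 0,"dz": 0.17,"fingers": 0.085}], "grip_force": 40}}

```text
clock: 6.48
tool_pos: [0.5356, -0.1054, 0.3216]
tcp_rot: [-1.562, 0.0, -1.399]
wrist_force: [-0.3, 1.5, -2.0]
grip_width: 0.085
```

Run:
```python
from h import *
s=readout.observe();print(s['clock'],s['joint_pos'].round(3),s['tool_pos'].round(4),np.degrees(s['tcp_rot']).round(2),s['wrist_force'].round(2))
c=imaging.calibration("wrist");im=imaging.grab_frame("wrist");cv2.imwrite("pics/f_wrist.png",im)
import pickle;pickle.dump(c,open("c_wrist.pkl","wb"))
R={'handle':(0.535,-0.106,.185),'cap':(.5175,-.0127,.24),'hinge':(.493,.115,.13)}
for k,v in R.items():print(k,proj("wrist",v,c))
```

```text
6.475 [-0.196  0.331  0.437  1.668  0.003  1.203] [ 0.5356 -0.1054  0.3216] [-8.950e+01  1.000e-02 -8.018e+01] [-0.3   1.46 -2.04]
handle [249.88457977 170.49435112]
cap [247.93999211  67.13780309]
hinge [245.6875836  -61.69767216]
```

View pics/f_wrist.png

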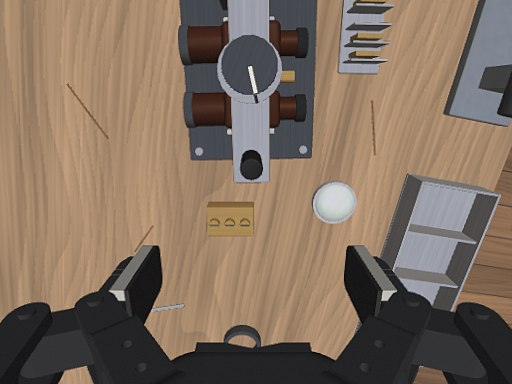

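Run:
```python
from h import *
crop("pics/f2.png",cv2.imread("pics/f_wrist.png"),170,0,330,200,3)
```

```text
(no output)
```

View pics/f2.png

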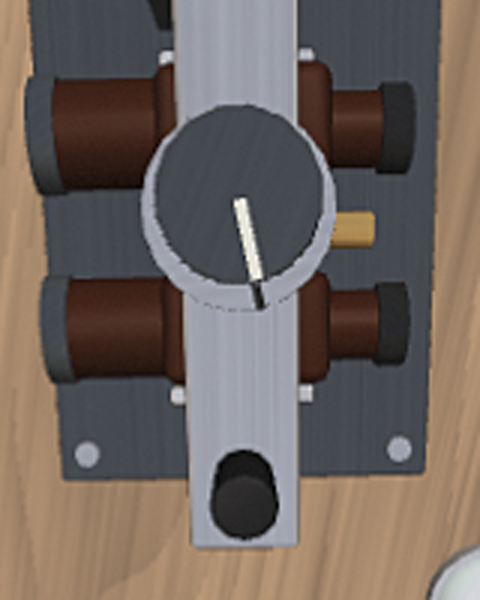

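Run:
```python
from h import *
import pickle;c=pickle.load(open("c_wrist.pkl","rb"))
f=lambda x,y:((x+.5)/3-.5+170,(y+.5)/3-.5)
h=onz("wrist",f(246,507),.185,c);k=onz("wrist",f(239,194),.24,c);print(h,k)
d=h-k;print(np.hypot(d[0],d[1]),np.degrees(np.arctan2(d[1],d[0])))
a=onz("wrist",f(87,455),.015,c);b=onz("wrist",f(399,449),.015,c);d=b-a;print(np.degrees(np.arctan2(d[1],d[0]))-90,np.linalg.norm(d))
```

```text
[ 0.53646596 -0.10381118  0.185     ] [ 0.51821408 -0.01051606  0.24      ]
0.09506371832718717 -78.93068919378058
-79.14539700030048 0.16051668403312422
```

The arm is closed: arm -78.9° against plate -79.1°, and the cap-to-handle distance comes out at 95 mm. I'll move over the cap at (0.5175, -0.012) while winding the wrist up.

>>> {"api": "servo_tool", "payload": {"series": [{"ax": 0,"ay": 0,"az": 10,"dx": -0.004,"dy": 0.02,"dz": 0,"fingers": 0.085},{"ax": 0,"ay": 0,"az": 20,"dx": -0.009,"dy": 0.05,"dz": 0,"fingers": 0.085},{"ax": 0,"ay": 0,"az": 30,"dx": -0.015,"dy": 0.08,"dz": 0,"fingers": 0.085},{"ax": 0,"ay": 0,"az": 40,"dx": -0.018,"dy": 0.0934,"dz": 0,"fingers": 0.085},{"ax": 0,"ay": 0,"az": 50,"dx": -0.018,"dy": 0.0934,"dz": 0,"fingers": 0.085},{"ax": 0,"ay": 0,"az": 60,"dx": -0.018,"dy": 0.0934,"dz": 0,"fingers": 0.085},{"ax": 0,"ay": 0,"az": 70,"dx": -0.018,"dy": 0.0934,"dz": 0,"fingers": 0.085},{"ax": 0,"ay": 0,"az": 80,"dx": -0.018,"dy": 0.0934,"dz": 0,"fingers": 0.085},{"ax": 0,"ay": 0,"az": 90,"dx": -0.018,"dy": 0.0934,"dz": 0,"fingers": 0.085},{"ax": 0,"ay": 0,"az": 100,"dx": -0.018,"dy": 0.0934,"dz": 0,"fingers": 0.085},{"ax": 0,"ay": 0,"az": 110,"dx": -0.018,"dy": 0.0934,"dz": 0,"fingers": 0.085},{"ax": 0,"ay": 0,"az": 120,"dx": -0.018,"dy": 0.0934,"dz": 0,"fingers": 0.085}], "grip_force": 40}}

```text
clock: 8.02
tool_pos: [0.5166, -0.0119, 0.3187]
tcp_rot: [-1.563, 0.002, 0.701]
wrist_force: [-0.0, -0.1, -0.4]
grip_width: 0.0846
```

Run:
```python
from h import *
s=readout.observe();print(s['clock'],s['joint_pos'].round(3),s['tool_pos'].round(4),np.degrees(s['tcp_rot']).round(2),s['wrist_force'].round(2))
```

```text
8.025 [-0.026  0.279  0.357  1.656  0.004 -0.727] [ 0.5166 -0.0119  0.3187] [-89.54   0.13  40.15] [-0.   -0.14 -0.44]
```

>>> {"api": "servo_tool", "payload": {"series": [{"ax": 0,"ay": 0,"az": 10,"dx": 0.001,"dy": 0,"dz": 0,"fingers": 0.085},{"ax": 0,"ay": 0,"az": 20,"dx": 0.001,"dy": 0,"dz": 0,"fingers": 0.085},{"ax": 0,"ay": 0,"az": 30,"dx": 0.001,"dy": 0,"dz": 0,"fingers": 0.085},{"ax": 0,"ay": 0,"az": 40,"dx": 0.001,"dy": 0,"dz": 0,"fingers": 0.085},{"ax": 0,"ay": 0,"az": 50,"dx": 0.001,"dy": 0,"dz": 0,"fingers": 0.085},{"ax": 0,"ay": 0,"az": 60,"dx": 0.001,"dy": 0,"dz": 0,"fingers": 0.085},{"ax": 0,"ay": 0,"az": 70,"dx": 0.001,"dy": 0,"dz": 0,"fingers": 0.085},{"ax": 0,"ay": 0,"az": 80,"dx": 0.001,"dy": 0,"dz": 0,"fingers": 0.085},{"ax": 0,"ay": 0,"az": 90,"dx": 0.001,"dy": 0,"dz": 0,"fingers": 0.085},{"ax": 0,"ay": 0,"az": 100,"dx": 0.001,"dy": 0,"dz": 0,"fingers": 0.085},{"ax": 0,"ay": 0,"az": 105,"dx": 0.001,"dy": 0,"dz": 0,"fingers": 0.085}], "grip_force": 40}}

```text
clock: 9.4
tool_pos: [0.5171, -0.012, 0.3176]
tcp_rot: [-1.562, 0.001, 2.538]
wrist_force: [0.3, 0.2, 0.6]
grip_width: 0.0849
```

Run:
```python
from h import *
s=readout.observe();print(s['clock'],s['joint_pos'].round(3),s['tool_pos'].round(4),np.degrees(s['tcp_rot']).round(2),s['wrist_force'].round(2))
c=imaging.calibration("wrist");im=imaging.grab_frame("wrist");cv2.imwrite("pics/g_wrist.png",im)
print(proj("wrist",(.5178,-.0115,.24),c), proj("wrist",s['tool_pos'],c))
```

```text
9.4 [-0.018  0.276  0.35   1.65  -0.008 -2.555] [ 0.5171 -0.012   0.3176] [-8.948e+01  4.000e-02  1.454e+02] [0.25 0.23 0.63]
[251.91754597 186.39778689] [254.00458265 222.91698009]
```

View pics/g_wrist.png

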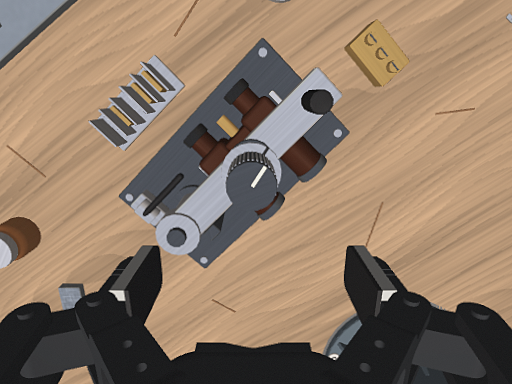

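The cap's top shows at (252, 188), against (252, 186) predicted. I'll go down and grip.

>>> {"api": "servo_tool", "payload": {"series": [{"ax": 0,"ay": 0,"az": 0,"dx": 0.0005,"dy": 0,"dz": -0.04,"fingers": 0.085},{"ax": 0,"ay": 0,"az": 0,"dx": 0.0005,"dy": 0,"dz": -0.08,"fingers": 0.085},{"ax": 0,"ay": 0,"az": 0,"dx": 0.0005,"dy": 0,"dz": -0.11,"fingers": 0.08},{"ax": 0,"ay": 0,"az": 0,"dx": 0.0005,"dy": 0,"dz": -0.119,"fingers": 0.07},{"ax": 0,"ay": 0,"az": 0,"dx": 0.0005,"dy": 0,"dz": -0.119,"fingers": 0.055},{"ax": 0,"ay": 0,"az": 0,"dx": 0.0005,"dy": 0,"dz": -0.119,"fingers": 0.035},{"ax": 0,"ay": 0,"az": 0,"dx": 0.0005,"dy": 0,"dz": -0.119,"fingers": 0.03},{"ax": 0,"ay": 0,"az": 0,"dx": 0.0005,"dy": 0,"dz": -0.119,"fingers": 0.03}], "grip_force": 80}}

```text
clock: 10.45
tool_pos: [0.5185, -0.0121, 0.2004]
tcp_rot: [-1.563, 0.003, 2.541]
wrist_force: [-2.0, -0.3, 7.6]
grip_width: 0.0393
```

Run:
```python
from h import *
s=readout.observe();print(s['clock'],s['joint_pos'].round(3),s['tool_pos'].round(4),np.degrees(s['tcp_rot']).round(2),s['wrist_force'].round(2),s['ft_torque'].round(3),s['grip_width'])
im=imaging.grab_frame("wrist");cv2.imwrite("pics/h_wrist.png",im)
```

```text
10.45 [-0.018  0.253  0.023  1.343 -0.008 -2.558] [ 0.5185 -0.0121  0.2004] [-89.56   0.18 145.57] [-2.02 -0.31  7.62] [-0.212  0.436  0.02 ] 0.039294195240760776
```

View pics/h_wrist.png

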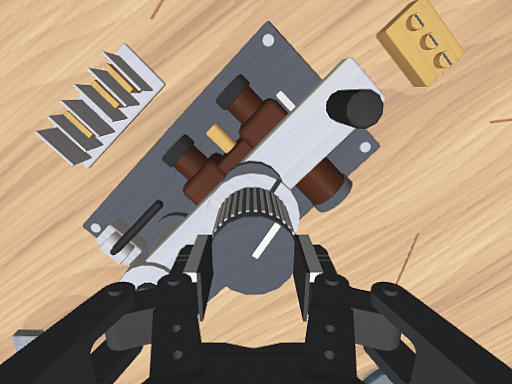

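The cap is held centrally between the pads, with its white line in register with the black one. I'll turn it clockwise.

>>> {"api": "servo_tool", "payload": {"series": [{"ax": 0,"ay": 0,"az": -6,"dx": 0,"dy": 0,"dz": 0,"fingers": 0.03},{"ax": 0,"ay": 0,"az": -12,"dx": 0,"dy": 0,"dz": 0,"fingers": 0.03},{"ax": 0,"ay": 0,"az": -18,"dx": 0,"dy": 0,"dz": 0,"fingers": 0.03},{"ax": 0,"ay": 0,"az": -24,"dx": 0,"dy": 0,"dz": 0,"fingers": 0.03},{"ax": 0,"ay": 0,"az": -30,"dx": 0,"dy": 0,"dz": 0,"fingers": 0.03},{"ax": 0,"ay": 0,"az": -36,"dx": 0,"dy": 0,"dz": 0,"fingers": 0.03},{"ax": 0,"ay": 0,"az": -42,"dx": 0,"dy": 0,"dz": 0,"fingers": 0.03}], "grip_force": 80}}

```text
clock: 11.38
tool_pos: [0.5179, -0.0123, 0.2007]
tcp_rot: [-1.562, 0.003, 1.804]
wrist_force: [-3.9, -0.9, -5.1]
grip_width: 0.0394
```

Run:
```python
from h import *
s=readout.observe();print(s['clock'],s['joint_pos'].round(3),s['tool_pos'].round(4),np.degrees(s['tcp_rot']).round(2),s['wrist_force'].round(2),s['ft_torque'].round(3),s['grip_width'])
im=imaging.grab_frame("wrist");cv2.imwrite("pics/i_wrist.png",im)
```

```text
11.375 [-0.02   0.258  0.031  1.352 -0.005 -1.824] [ 0.5179 -0.0123  0.2007] [-89.5    0.19 103.37] [-3.86 -0.94 -5.1 ] [-0.316  1.15   0.304] 0.039395659381501705
```

View pics/i_wrist.png

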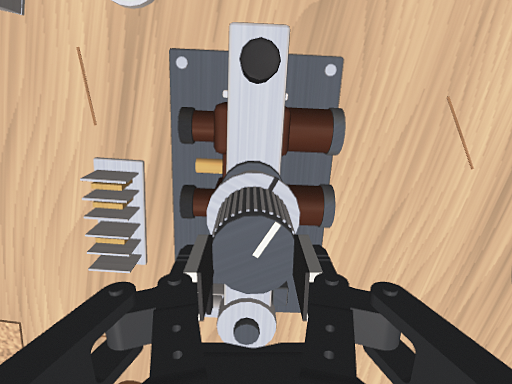

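The cap and sleeve turn with the hand, and the torque of 0.30 N m matches the free value. I'll keep turning.

>>> {"api": "servo_tool", "payload": {"series": [{"ax": 0,"ay": 0,"az": -6,"dx": 0,"dy": 0,"dz": 0,"fingers": 0.03},{"ax": 0,"ay": 0,"az": -12,"dx": 0,"dy": 0,"dz": 0,"fingers": 0.03},{"ax": 0,"ay": 0,"az": -18,"dx": 0,"dy": 0,"dz": 0,"fingers": 0.03},{"ax": 0,"ay": 0,"az": -24,"dx": 0,"dy": 0,"dz": 0,"fingers": 0.03},{"ax": 0,"ay": 0,"az": -30,"dx": 0,"dy": 0,"dz": 0,"fingers": 0.03},{"ax": 0,"ay": 0,"az": -36,"dx": 0,"dy": 0,"dz": 0,"fingers": 0.03},{"ax": 0,"ay": 0,"az": -42,"dx": 0,"dy": 0,"dz": 0,"fingers": 0.03}], "grip_force": 80}}

```text
clock: 12.3
tool_pos: [0.5172, -0.0121, 0.2008]
tcp_rot: [-1.561, 0.004, 1.062]
wrist_force: [-4.8, 1.6, -8.5]
grip_width: 0.0389
```

Run:
```python
from h import *
s=readout.observe();print(s['clock'],s['joint_pos'].round(3),s['tool_pos'].round(4),np.degrees(s['tcp_rot']).round(2),s['wrist_force'].round(2),s['ft_torque'].round(3),s['grip_width'])
```

```text
12.3 [-2.400e-02  2.600e-01  3.400e-02  1.356e+00  1.000e-03 -1.087e+00] [ 0.5172 -0.0121  0.2008] [-89.41   0.22  60.86] [-4.76  1.59 -8.53] [0.346 1.142 0.587] 0.03893407276338807
```

>>> {"api": "servo_tool", "payload": {"series": [{"ax": 0,"ay": 0,"az": -6,"dx": 0,"dy": 0,"dz": 0,"fingers": 0.03},{"ax": 0,"ay": 0,"az": -12,"dx": 0,"dy": 0,"dz": 0,"fingers": 0.03},{"ax": 0,"ay": 0,"az": -18,"dx": 0,"dy": 0,"dz": 0,"fingers": 0.03},{"ax": 0,"ay": 0,"az": -24,"dx": 0,"dy": 0,"dz": 0,"fingers": 0.03},{"ax": 0,"ay": 0,"az": -30,"dx": 0,"dy": 0,"dz": 0,"fingers": 0.03}], "grip_force": 80}}

```text
clock: 12.92
tool_pos: [0.5168, -0.0118, 0.2009]
tcp_rot: [-1.559, 0.005, 0.536]
wrist_force: [-3.5, 1.7, -9.5]
grip_width: 0.0389
```

Run:
```python
from h import *
s=readout.observe();print(s['clock'],s['joint_pos'].round(3),s['tool_pos'].round(4),np.degrees(s['tcp_rot']).round(2),s['wrist_force'].round(2),s['ft_torque'].round(3),s['grip_width'])
im=imaging.grab_frame("wrist");cv2.imwrite("pics/j_wrist.png",im)
```

```text
12.925 [-0.028  0.258  0.031  1.354  0.007 -0.563] [ 0.5168 -0.0118  0.2009] [-89.34   0.26  30.69] [-3.53  1.69 -9.54] [0.561 0.626 0.612] 0.0389118615239755
```

View pics/j_wrist.png

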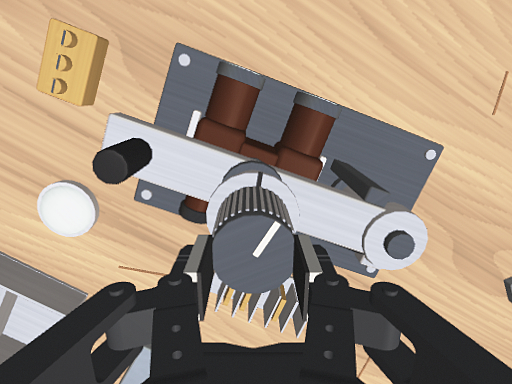

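The torque has levelled at 0.61 N m and the black line has begun to leave the white one, from (277, 183) to (260, 178). The clutch is slipping, so I'll turn a further 42°.

>>> {"api": "servo_tool", "payload": {"series": [{"ax": 0,"ay": 0,"az": -6,"dx": 0,"dy": 0,"dz": 0,"fingers": 0.03},{"ax": 0,"ay": 0,"az": -12,"dx": 0,"dy": 0,"dz": 0,"fingers": 0.03},{"ax": 0,"ay": 0,"az": -18,"dx": 0,"dy": 0,"dz": 0,"fingers": 0.03},{"ax": 0,"ay": 0,"az": -24,"dx": 0,"dy": 0,"dz": 0,"fingers": 0.03},{"ax": 0,"ay": 0,"az": -30,"dx": 0,"dy": 0,"dz": 0,"fingers": 0.03},{"ax": 0,"ay": 0,"az": -36,"dx": 0,"dy": 0,"dz": 0,"fingers": 0.03},{"ax": 0,"ay": 0,"az": -42,"dx": 0,"dy": 0,"dz": 0,"fingers": 0.03},{"ax": 0,"ay": 0,"az": -42,"dx": 0,"dy": 0,"dz": 0,"fingers": 0.03}], "grip_force": 80}}

```text
clock: 13.98
tool_pos: [0.5166, -0.0112, 0.2009]
tcp_rot: [-1.558, 0.005, -0.201]
wrist_force: [-0.8, 4.6, -10.4]
grip_width: 0.0391
```

Run:
```python
from h import *
s=readout.observe();print(s['clock'],s['joint_pos'].round(3),s['tool_pos'].round(4),np.degrees(s['tcp_rot']).round(2),s['wrist_force'].round(2),s['ft_torque'].round(3),s['grip_width'])
im=imaging.grab_frame("wrist");cv2.imwrite("pics/k_wrist.png",im)
```

```text
13.975 [-0.03   0.25   0.022  1.345  0.013  0.17 ] [ 0.5166 -0.0112  0.2009] [-89.29   0.3  -11.51] [ -0.77   4.62 -10.39] [1.113 0.131 0.585] 0.03909147852099584
```

View pics/k_wrist.png

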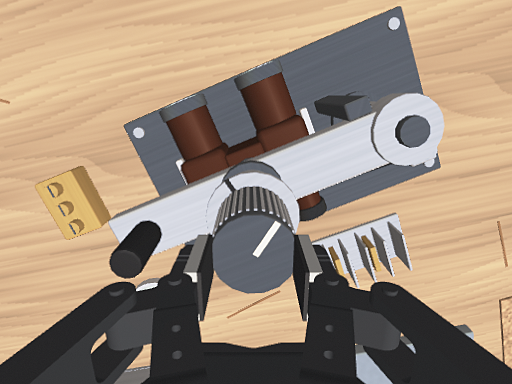

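The black line is now at (230, 185), well clear of the white one, roughly 1 rad off. I'll let go straight, rise and check.

>>> {"api": "servo_tool", "payload": {"series": [{"ax": 0,"ay": 0,"az": 0,"dx": 0,"dy": 0,"dz": 0,"fingers": 0.06},{"ax": 0,"ay": 0,"az": 0,"dx": 0,"dy": 0,"dz": 0,"fingers": 0.08},{"ax": 0,"ay": 0,"az": 0,"dx": 0,"dy": 0,"dz": 0,"fingers": 0.085},{"ax": 0,"ay": 0,"az": 0,"dx": 0,"dy": 0,"dz": 0.03,"fingers": 0.085},{"ax": 0,"ay": 0,"az": 0,"dx": 0,"dy": 0,"dz": 0.07,"fingers": 0.085},{"ax": 0,"ay": 0,"az": 0,"dx": 0,"dy": 0,"dz": 0.11,"fingers": 0.085},{"ax": 0,"ay": 0,"az": 0,"dx": 0,"dy": 0,"dz": 0.13,"fingers": 0.085},{"ax": 0,"ay": 0,"az": 0,"dx": 0,"dy": 0,"dz": 0.13,"fingers": 0.085}], "grip_force": 80}}

```text
clock: 15.02
tool_pos: [0.5174, -0.0113, 0.3323]
tcp_rot: [-1.558, 0.002, -0.199]
wrist_force: [0.5, 0.4, -1.1]
grip_width: 0.0849
```

Run:
```python
from h import *
import pickle
s=readout.observe();print(s['clock'],s['tool_pos'].round(4),s['wrist_force'].round(2),s['grip_width'])
c=imaging.calibration("wrist");im=imaging.grab_frame("wrist");cv2.imwrite("pics/l_wrist.png",im);pickle.dump(c,open("c_wrist.pkl","wb"))
crop("pics/l2.png",im,90,20,420,260,2.4)
```

```text
15.025 [ 0.5174 -0.0113  0.3323] [ 0.45  0.39 -1.08] 0.08492218287770789
```

View pics/l2.png

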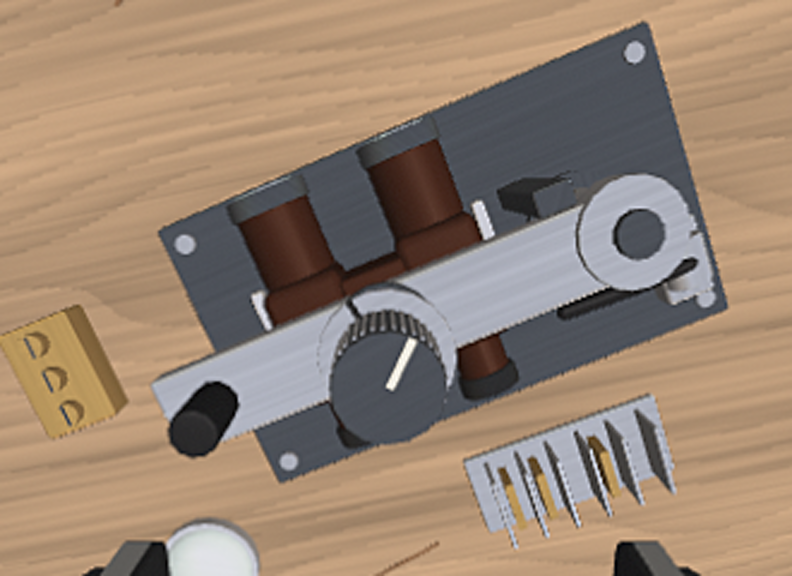

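Run:
```python
from h import *
import pickle;c=pickle.load(open("c_wrist.pkl","rb"))
f=lambda x,y:((x+.5)/2.4-.5+90,(y+.5)/2.4-.5+20)
h=onz("wrist",f(195,427),.185,c);k=onz("wrist",f(389,388),.24,c);g=onz("wrist",f(639,234),.132,c);print(h,k,g)
for a,b in((k,h),(g,k),(g,h)):
    d=b-a;print(np.hypot(d[0],d[1]),np.degrees(np.arctan2(d[1],d[0])))
w=onz("wrist",f(412,342),.24,c)-k;b=onz("wrist",f(352,303),.19,c)-k
print([np.degrees(np.arctan2(d[1],d[0])) for d in(w,b)])
a=onz("wrist",f(184,245),.015,c);b=onz("wrist",f(288,461),.015,c);d=b-a;print(np.degrees(np.arctan2(d[1],d[0]))-90,np.linalg.norm(d))
```

```text
[ 0.53338185 -0.10210871  0.185     ] [ 0.5181619  -0.01044811  0.24      ] [0.4953967  0.12044465 0.132     ]
0.09291561437312426 -80.57223794578597
0.13285770339044353 -80.13366499896047
0.2257717159548015 -80.31415680276407
[np.float64(142.77502658789558), np.float64(-158.6849551001447)]
-79.04961518934704 0.15975615960245085
```

>>> {"api": "servo_tool", "payload": {"series": [{"ax": 0,"ay": 0,"az": 0,"dx": -0.02,"dy": -0.03,"dz": 0.02,"fingers": 0.085},{"ax": 0,"ay": 0,"az": 0,"dx": -0.05,"dy": -0.08,"dz": 0.03,"fingers": 0.085},{"ax": 0,"ay": 0,"az": 0,"dx": -0.08,"dy": -0.13,"dz": 0.03,"fingers": 0.085},{"ax": 0,"ay": 0,"az": 0,"dx": -0.11,"dy": -0.18,"dz": 0.03,"fingers": 0.085},{"ax": 0,"ay": 0,"az": 0,"dx": -0.14,"dy": -0.23,"dz": 0.03,"fingers": 0.085},{"ax": 0,"ay": 0,"az": 0,"dx": -0.17,"dy": -0.28,"dz": 0.03,"fingers": 0.085},{"ax": 0,"ay": 0,"az": 0,"dx": -0.2,"dy": -0.33,"dz": 0.03,"fingers": 0.085},{"ax": 0,"ay": 0,"az": 0,"dx": -0.24,"dy": -0.37,"dz": 0.03,"fingers": 0.085},{"ax": 0,"ay": 0,"az": 0,"dx": -0.28,"dy": -0.4,"dz": 0.03,"fingers": 0.085},{"ax": 0,"ay": 0,"az": 0,"dx": -0.3,"dy": -0.42,"dz": 0.03,"fingers": 0.085},{"ax": 0,"ay": 0,"az": 0,"dx": -0.3,"dy": -0.42,"dz": 0.03,"fingers": 0.085}], "grip_force": 80}}

```text
clock: 16.45
tool_pos: [0.2155, -0.4321, 0.3599]
tcp_rot: [-1.557, 0.005, -0.202]
wrist_force: [0.2, 1.0, 0.3]
grip_width: 0.0844
```

Run:
```python
from h import *
im=imaging.grab_frame("side");crop("pics/m_side.png",im,200,130,340,240,5.7)
cv2.imwrite("pics/m_sidefull.png",im)
im=imaging.grab_frame("top");crop("pics/m_top.png",im,190,120,330,230,5.7);cv2.imwrite("pics/m_topfull.png",im)
s=readout.observe();print(s['clock'],s['tool_pos'].round(4),s['joint_vel'].round(3))
```

```text
16.55 [ 0.217  -0.431   0.3605] [ 0.024 -0.007  0.004  0.005  0.001  0.002]
```

View pics/m_side.png

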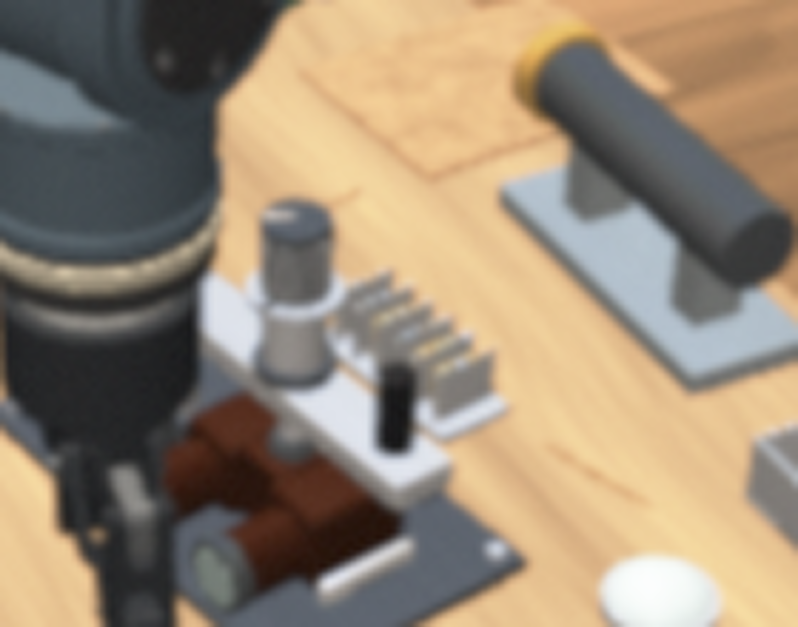

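View pics/m_top.png

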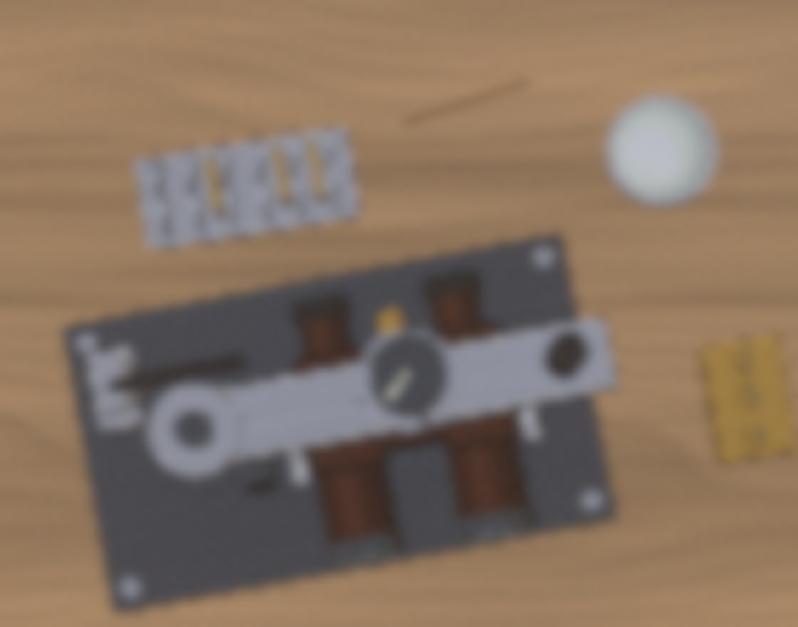

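The side view shows the foot on the bridge, near (290, 440). In the top view the tubes, rack, lens and block are at the same pixels as before. I'll hand in.

Run:
```python
from h import *
print(ticket.hand_in())
```

```text
the job is handed in; nothing more can be done
None
```

I swung the arm closed, turned the ratchet cap until the clutch slipped, and handed the job in at about 16.6 s. No verdict was reported.

**Arm:** I gripped the handle and swung it through about 35° until it would go no further and the force rose to about 17 N. After I let go it lined up with the plate: -78.9° against -79.1°. After the cap work I measured it again at about -80.3°, about 1° past the plate, which I put down to picture-reading error. I saw no sign that it had opened.

**Cap:** One continuous grip of about 156° clockwise was enough, with no regripping. The torque climbed from 0.30 N m and stayed at about 0.6 N m. After release the white line stood about 58° (1.0 rad) clockwise of the sleeve's line; 0.36 rad was needed.

**End state:** The gripper is open and well clear. The side view shows the foot on the body. The body, rack, lens and brass block look unmoved in the top view. I did not check the screwdriver, brush, jar and ring again at the end, but the gripper never came near them.

**Not measured:** I had no direct reading of the foot force. That it presses with more than 25 N is inferred from the torque levelling off and the clutch slipping.

**Disagreements:**
- My first move call was refused because its rows left out some fields. Nothing moved.
- The gripper read about 4 mm narrower than the real size on both the handle and the cap.

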